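Slide the parts tray home and drop its latch bar into the keeper

TASK

Lift the steel latch bar by its yellow tab, slide the blue parts tray into the green deburring cabinet against its spring with the bar passing over the red keeper's low front lip, and let the bar drop all the way down into the keeper's notch so that it holds the tray shut. Feel gently for the keeper's tall back plate, without pressing or knocking it hard, and then let go; leave the other things on the bench where they are.

Things in the scene. Friction and masses are not known exactly. Their poses are not given: they have to be found in the camera images.
- machine: Fixed mint-green deburring cabinet, 280 mm wide (its x), 290 deep (its y, from y=-110 to -400), 200 high (wheel and hood at the rear reach 300). Origin: on the bench in front of the tray mouth, at x=0, y=0, z up. The tray slides in along its -y axis; with the tray joint at 0 the latch bar is centred at y=0. Its place and yaw vary. The red keeper stands on it at x=88 to 112.
- keeper_nominal (a point): Bottom of the level bar in the red keeper, nominal: machine x=100, y=0, z=64 mm; axes as machine. From here along y: tall back plate, face at -5 mm (top 65 mm up); open notch from -5 to +8; low lip +8 to +24 (top 14 mm up). The keeper is adjustable: all of it is set up to 10 mm either way along y from this point, which does not show that setting: feel (or look) for it.
- tray (a joint): Blue parts tray, 166 mm wide, walls to z=82 mm; in m: how far out along machine +y from nominal home (0). Range -0.016 to 0.12, starts 0.06 to 0.11, stays where left (friction 1.5 N); in the last 20 mm a damped spring (200 N s/m) pushes it out: 3 N, rising 0.22 N per mm to 5-9 N at home. Raised bar against the back plate: -0.010 to 0.010; latched, it floats up to 3 mm outward.
- latch (a joint): Steel latch bar across the tray's outer end, in rad: 0 = level (lower stop, where gravity brings it), grows as the free end rises, to 0.8. 190 mm long along machine +x from its pivot, 10 thick (y), 22 high; passes the keeper 158-182 mm from the pivot. Its underside clears the lip above 0.1 rad and stays below the back plate's top up to 0.32. Fully dropped 0 to 0.03, on the lip 0.08. 0.4 kg.
- pivot (a point): Pivot of the latch bar on the tray, on the bar's centre line, at machine x=-70 mm, z=75 mm; the hinge axis runs along the machine's y. Moves with the tray; axes as machine.
- grip (a point): Grasp point on the bar's yellow upright tab, 100 mm from the pivot along the bar, 45 mm above its centre line (z=120 mm when level). Tab: 12 mm thick (y), 22 wide along the bar, top 17 mm above this point, 34 mm of it below. Nothing beside it within 60 mm at this height. Tilts with the bar; x along the bar to its free end, y as machine y.
- bracket_a: loose zinc angle bracket, 70 x 35 x 45 mm, beside the keeper; origin under its centre; leave alone
- bracket_b: loose zinc angle bracket, 90 x 40 x 50 mm; leave alone
- bin: small open blue bin, 160 x 120 x 70 mm; origin under its centre; leave alone
- can: red can, 60 mm diameter, 100 mm high; leave alone
- compound_bar: green bar of polishing compound, 110 x 45 x 40 mm; leave alone
- screwdriver: red-handled screwdriver lying on the bench; leave alone
- cup: grey plastic cup, 70 mm wide, 85 mm high; leave alone

How it is judged:
On the way, in this order (a step that is already met when the one before it is completed fails the run):
1. the bar is raised while the tray is still out (value of joint latch above 0.09 rad and value of joint tray above 0.03 m), for 0.1 s.
2. the tray is pushed home with the bar raised over the lip (value of joint latch above 0.075 rad and value of joint tray below 0.014 m), for 0.1 s.
At the end, for the whole second after the job is handed in: The latch bar is down in the keeper's notch (latch below 0.03 rad) and the tray is held home (tray below 17 mm) and still (value of joint latch below 0.03 rad and value of joint tray below 0.017 m and velocity of joint tray below 0.01 m/s); the robot touches nothing.
It fails at once if the bar, or anything else, presses or strikes on the keeper or cabinet with more than 15 N (contact force between machine and anything else above 15 N).
It fails at once if a bystander is moved more than 20 mm (distance of any of bracket_a, bracket_b, bin, can, compound_bar, screwdriver, cup from where it was at the start of the episode above 0.02 m).
It also fails if it takes over 56 s, if anything falls off the work surface, if the arm or the gripper's body presses on something with over 40 N, if the wrist force passes 120 N, or if a joint passes its speed limit or range.

ROBOT

A 6-joint arm with a two-finger parallel gripper is mounted at the origin on the work surface. World frame = base frame: x ahead of the robot, y to its left, z up, the work surface at z = 0. Lengths are in m, angles in rad, forces in N, time in s.
With the tool pointing down it reaches from about 0.375 to 0.9 m from the base axis. Payload 3.1 kg.
Tool frame: the origin (TCP) lies between the finger pads; the fingertips stand 17 mm ahead of it and the grasp point (between the pads) lies 2 mm behind it (robot.nose_length is the distance from the TCP to the fingertips, in m); z points along the fingers, y is the line along which they close (so a half turn about z gives the same grasp; the last joint's range is limited). The gripper opens to 87 mm and grips with 3 to 60 N. Pads are 19 mm wide; open, the fingers measure 117 mm over their backs; the gripper's body (75 mm by 190 mm) begins 51 mm behind the grasp point.
Start: joints at [-1.514, 0.527, 1.433, -0, 1.181, -0.178], TCP at [0.146, -0.608, 0.24] pointing down, gripper open.
Joint ranges: [-3.08, 3.08], [-0.75, 2.2], [0.22, 2.44], [-1.43, 4.57], [0, 2.65], [-2.85, 2.85]. Speed limits (rad/s): [2.79, 2.79, 3.14, 3.14, 3.14, 3.14].

INTERFACE

Orientations are given as a unit quaternion [x, y, z, w].
In Python, from rig import robot, cams gives the robot as it stands.
- The arm moves only by the shell command python3 -m pendant 'ROWS' [FORCE]. ROWS is JSON, a list of rows, each an object with "jaw": the opening, from 0 (shut) to 1 (fully open); "linear": the shift along the tool's x, y, z in cm, a list of three; "twist": the turn about the tool's z in degrees. A call has 1 to 12 rows; each row shifts and turns the commanded pose from where the row before left it, along the tool's axes as they then stand; what a row does not reach is not made up. A row lasts 1/12 s, in which the tool goes at most 41.7 mm and 7.16 degrees, less where a joint would pass 70% of its speed; a pose out of reach is approached as far as the arm can. A call is refused whole if a number of a shift passes 4.17 or a number of a turn 7.16, either way. A call with a gripper value outside its range is refused whole. The fingers move at their own pace and stop on an object; FORCE is the grip in N (left out, the last holds). Time passes only in rows, so rows that do not move let the fingers close. It gives the time, the measured TCP pose, the force, the opening and the grip force at its end, in the units of the state.
- robot.get_obs(): the state, without advancing time (a new reading comes with each control period).
- cams.camera(name): name is "side" or "top" or "wrist"; returns a dict with "color" (400x640x3 uint8, blue, green, red), "depth" (400x640 float32, m along the optical axis (not along the pixel's ray), 0 where there is no reading), "fov_y" (degrees; the focal length in pixels is half the picture's height over the tangent of half this angle, whatever the lens; pixels are square), "cx", "cy" (the principal point, pixels), "k1" (the pictures are not rectified: a ray, as slopes to the right and down, at radius r is drawn at 1 + k1 r^2 times it, then the intrinsics apply), "view" (4x4, takes a point from world to camera coordinates). Camera axes: x right, y down, z forward; pixel columns grow to the right and rows downward; lengths in m; the calibration is good to about 2 mm. A picture is of the moment at which its call begins.
- robot.hand_in(): hands the job in; it is judged then, once.
The state is a dict: "time": time; "q": joint angles; "joint_velocities": joint speeds; "joint_torque": joint torques, N m; "position": TCP position; "tool_rot": TCP orientation; "ft_force": force on the tool from outside, world axes, zero at the start; "moment": the same for the moment, N m; "grip_width": finger opening in m; "grip_force": force on a finger pad.
Only numpy, scipy, OpenCV 4.12 (cv2) and the standard library are available. Lean on these libraries where they do the work, as an engineer would, in place of code of your own. Each camera call takes 0.05 s, during which the arm holds its last target. There are 200 camera calls.

## Working session

There is one attempt and no reset: what is moved stays moved. The work goes in short steps, Python scripts to look and compute and a shell command to move; the robot and the scene stay as the last step left them, time stands still between calls to the robot, and variables do not carry over. Pictures are saved under pics/ and viewed, at most 10 in all, crops included, and the job is handed in when it is done.

```bash
mkdir -p pics; ls
cat > h.py <<'E'
import numpy as np, cv2
from rig import robot, cams
from scipy.spatial.transform import Rotation as R
def ray(c,u,v):
    f=200/np.tan(np.radians(c["fov_y"])/2)
    K=np.array([[f,0,c["cx"]],[0,f,c["cy"]],[0,0,1]])
    p=cv2.undistortPoints(np.array([[[u,v]]],float),K,np.array([c["k1"],0,0,0,0.]))[0,0]
    V=np.array(c["view"]); return V, np.array([p[0],p[1],1.])
def onplane(c,u,v,z):
    V,d=ray(c,u,v); Rm=V[:3,:3].T; o=-Rm@V[:3,3]; w=Rm@d
    return o+w*(z-o[2])/w[2]
def cloud(c):
    h,w=c["depth"].shape; vv,uu=np.mgrid[0:h,0:w]
    f=200/np.tan(np.radians(c["fov_y"])/2)
    K=np.array([[f,0,c["cx"]],[0,f,c["cy"]],[0,0,1]])
    p=cv2.undistortPoints(np.stack([uu,vv],-1).reshape(-1,1,2).astype(float),K,np.array([c["k1"],0,0,0,0.]))[:,0]
    d=c["depth"].reshape(-1,1); P=np.hstack([p*d,d]); V=np.array(c["view"])
    return ((P-V[:3,3])@V[:3,:3]).reshape(h,w,3)
E
python3 - <<'E'
from h import *
a=cams.camera("top"); b=cams.camera("side")
for n,c in (("top",a),("side",b)): cv2.imwrite(f"pics/{n}0.png",c["color"]); np.save(n+"0.npy",cloud(c)); print(n,c["fov_y"],c["k1"],(c["depth"]>0).mean())
o=robot.get_obs(); print({k:np.round(v,3) for k,v in o.items()})
E
```

```text
pics
top 43.01406003678138 -0.055857244638147036 0.99585546875
side 52.0282644313179 -0.03784370120888721 0.9958984375
{'time': np.float64(0.1), 'q': array([-1.513,  0.528,  1.434, -0.   ,  1.181, -0.179]), 'joint_velocities': array([-0.001,  0.   , -0.003,  0.002, -0.002, -0.   ]), 'joint_torque': array([ -0.   , -44.099, -17.715,   0.063,   0.053,  -0.   ]), 'position': array([ 0.146, -0.607,  0.239]), 'tool_rot': array([ 0.993,  0.118,  0.   , -0.001]), 'ft_force': array([-0.096, -0.426, -0.207]), 'moment': array([-0.021, -0.037,  0.036]), 'grip_force': np.float64(0.0), 'grip_width': np.float64(0.087)}
```

View pics/top0.png

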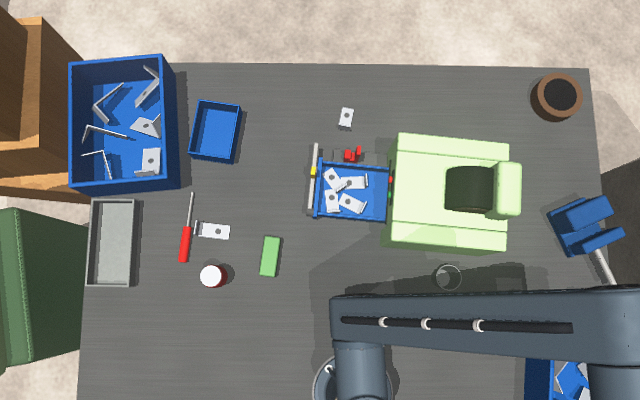

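View pics/side0.png

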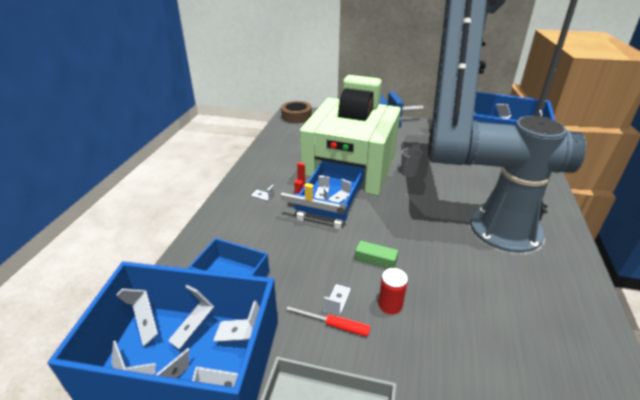

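The top view shows the cabinet at (450,190), the tray at (350,190), the bar at (313,178), the yellow tab at (313,172) and the red keeper at (352,154). The side view agrees: the tray is out, and the bar is level with its tab at (309,190).

```bash
cat > m.py <<'E'
from h import *
def masks(img):
    h=cv2.cvtColor(img,cv2.COLOR_BGR2HSV); H,S,V=[h[...,i].astype(int) for i in range(3)]
    return dict(mint=(H>35)&(H<65)&(S>50)&(S<130)&(V>140), red=((H<6)|(H>174))&(S>150)&(V>80), yellow=(H>20)&(H<33)&(S>150)&(V>100), blue=(H>100)&(H<120)&(S>130))
E
python3 - <<'E'
from m import *
for n in ("top","side"):
    im=cv2.imread(f"pics/{n}0.png"); P=np.load(n+"0.npy"); M=masks(im)
    for k,m in M.items():
        if k=="blue": continue
        nn,lab,st,ce=cv2.connectedComponentsWithStats(m.astype(np.uint8))
        for i in range(1,nn):
            if st[i,4]>8:
                q=P[lab==i]; print(n,k,st[i],np.round(np.median(q,0),3),np.round(q.min(0),3),np.round(q.max(0),3))
# machine roof at z~0.2
P=np.load("top0.npy"); im=cv2.imread("pics/top0.png"); m=masks(im)["mint"]
r=m&(abs(P[...,2]-0.2)<.012)
q=P[r][:,:2].astype(np.float32); box=cv2.minAreaRect(q); print("roof",box, cv2.boxPoints(box))
# bar: front points
reg=np.zeros(m.shape,bool); reg[135:220,300:322]=1
s=reg&(P[...,2]>.07)&(P[...,2]<.1); q=P[s]; print("bar",len(q), np.round(q.mean(0),3), cv2.minAreaRect(q[:,:2].astype(np.float32)))
t=reg&(P[...,2]>.11); q=P[t]; print("tab",len(q), np.round(q,3))
E
```

```text
top mint [ 391  132  131  120 2330] [ 0.44  -0.225  0.199] [ 0.285 -0.507 -0.007] [0.733 0.125 1.436]
top mint [406 133   8   2   9] [ 0.669 -0.141  0.196] [ 0.665 -0.187 -0.003] [ 0.73  -0.126  0.199]
top mint [415 134   9   2  11] [ 0.667 -0.167  0.194] [ 0.661 -0.217 -0.004] [ 0.728 -0.149  0.204]
top mint [425 135   8   2  12] [ 0.664 -0.189  0.195] [ 0.66  -0.244 -0.007] [ 0.726 -0.175  0.2  ]
top mint [435 136   8   2  12] [ 0.661 -0.214  0.196] [ 0.657 -0.274 -0.007] [ 0.723 -0.2    0.202]
top mint [445 137   8   2  12] [ 0.659 -0.24   0.195] [ 0.656 -0.303  0.001] [ 0.718 -0.226  0.199]
top mint [455 138   8   2  13] [ 0.657 -0.265  0.196] [ 0.653 -0.334 -0.005] [ 0.717 -0.252  0.201]
top mint [465 139   8   2  13] [ 0.655 -0.29   0.195] [ 0.65  -0.362 -0.004] [ 0.714 -0.278  0.2  ]
top mint [475 140   8   2  12] [ 0.651 -0.312  0.196] [ 0.648 -0.385  0.001] [ 0.71  -0.303  0.2  ]
top mint [484 141   9   2  13] [ 0.649 -0.338  0.196] [ 0.645 -0.413  0.003] [ 0.706 -0.328  0.202]
top mint [494 142   8   2  12] [ 0.646 -0.363  0.195] [ 0.643 -0.443 -0.001] [ 0.705 -0.354  0.201
[... 3466 characters left out ...]
0.137]
 [0.587 0.108 0.137]
 [0.587 0.105 0.134]
 [0.584 0.116 0.134]
 [0.584 0.113 0.137]
 [0.583 0.111 0.14 ]
 [0.583 0.108 0.14 ]
 [0.584 0.105 0.136]
 [0.582 0.116 0.132]
 [0.582 0.113 0.133]
 [0.581 0.111 0.14 ]
 [0.581 0.108 0.136]
 [0.581 0.105 0.138]
 [0.578 0.116 0.139]
 [0.58  0.113 0.131]
 [0.579 0.111 0.135]
 [0.578 0.108 0.14 ]
 [0.579 0.105 0.135]
 [0.576 0.116 0.136]
 [0.575 0.113 0.139]
 [0.576 0.111 0.135]
 [0.576 0.108 0.136]
 [0.579 0.105 0.125]
 [0.576 0.116 0.122]
 [0.574 0.113 0.134]
 [0.574 0.11  0.132]
 [0.573 0.108 0.136]
 [0.575 0.116 0.116]
 [0.573 0.113 0.123]
 [0.574 0.11  0.119]
 [0.573 0.108 0.124]
 [0.285 0.125 1.436]
 [0.285 0.125 1.436]
 [0.285 0.125 1.436]]
```

```bash
python3 -m pendant '[{"jaw":1,"linear":[0,0,-3.6],"twist":3.7},{"jaw":1,"linear":[0,0,-3.6],"twist":3.7},{"jaw":1,"linear":[0,0,-3.6],"twist":3.7},{"jaw":1,"linear":[0,0,-3.6],"twist":3.7},{"jaw":1,"linear":[0,0,-3.6],"twist":3.7},{"jaw":1,"linear":[0,0,0],"twist":0}]' 25
python3 - <<'E'
from m import *
P=np.vstack([np.load(n+"0.npy")[masks(cv2.imread(f"pics/{n}0.png"))["red"]] for n in ("top","side")])
o=np.array([.5415,.0197]); ex=np.array([.9962,-.0868]); ey=np.array([.0868,.9962])
for n in ("top","side"):
    Q=np.load(n+"0.npy"); M=masks(cv2.imread(f"pics/{n}0.png"))
    q=Q[M["red"]]; d=q[:,:2]-o; q=np.c_[d@ex,d@ey,q[:,2]]*1000
    q=q[(abs(q[:,0]-100)<25)&(abs(q[:,1])<50)]
    for a,b in((30,60),(60,72),(72,84),(84,120),(120,140)):
        s=q[(q[:,2]>a)&(q[:,2]<b)]
        if len(s): print(n,a,b,len(s),np.round(np.percentile(s,[3,50,97],axis=0)))
    q=Q[M["yellow"]]; d=q[:,:2]-o; q=np.c_[d@ex,d@ey,q[:,2]]*1000; print(n,"tab",np.round(np.percentile(q,[3,50,97],axis=0)))
E
```

```text
time: 0.6
position: [0.1463, -0.6106, 0.4283]
tool_rot: [0.999, -0.044, 0.001, 0.008]
ft_force: [0.7, -1.1, 1.5]
grip_width: 0.0871
grip_force: 0.0
top 30 60 37 [[ 93. -17.  48.]
 [101. -11.  55.]
 [112.  11.  59.]]
top 60 72 9 [[92. -6. 62.]
 [93.  7. 68.]
 [98. 12. 71.]]
top 72 84 48 [[ 93.  -3.  73.]
 [103.   4.  78.]
 [114.  11.  82.]]
top 84 120 6 [[ 94. -17.  87.]
 [101. -17. 105.]
 [113.  -3. 116.]]
top 120 140 34 [[ 92. -26. 123.]
 [102. -22. 129.]
 [113. -17. 134.]]
top tab [[ 24.  90.  95.]
 [ 31.  95. 135.]
 [ 42. 100. 141.]]
side 30 60 21 [[ 93. -13.  45.]
 [104.  11.  54.]
 [112.  14.  59.]]
side 60 72 36 [[ 91. -21.  60.]
 [ 98.  10.  66.]
 [113.  15.  71.]]
side 72 84 57 [[ 91. -22.  72.]
 [103.  -2.  78.]
 [112.  12.  83.]]
side 84 120 59 [[ 93. -22.  85.]
 [102. -18. 101.]
 [112. -15. 119.]]
side 120 140 23 [[ 92. -24. 122.]
 [102. -20. 127.]
 [111. -15. 131.]]
side tab [[ 25.  91.  91.]
 [ 33.  98. 118.]
 [ 41. 102. 139.]]
```

```bash
python3 -m pendant '[{"jaw":1,"linear":[1.77,-3.6,0],"twist":0},{"jaw":1,"linear":[1.77,-3.6,0],"twist":0},{"jaw":1,"linear":[1.77,-3.6,0],"twist":0},{"jaw":1,"linear":[1.77,-3.6,0],"twist":0},{"jaw":1,"linear":[1.77,-3.6,0],"twist":0},{"jaw":1,"linear":[1.77,-3.6,0],"twist":0},{"jaw":1,"linear":[1.77,-3.6,0],"twist":0},{"jaw":1,"linear":[1.77,-3.6,0],"twist":0},{"jaw":1,"linear":[1.77,-3.6,0],"twist":0},{"jaw":1,"linear":[1.77,-3.6,0],"twist":0}]' && python3 -m pendant '[{"jaw":1,"linear":[1.77,-3.6,0],"twist":0},{"jaw":1,"linear":[1.77,-3.6,0],"twist":0},{"jaw":1,"linear":[1.77,-3.6,0],"twist":0},{"jaw":1,"linear":[1.77,-3.6,0],"twist":0},{"jaw":1,"linear":[1.77,-3.6,0],"twist":0},{"jaw":1,"linear":[1.77,-3.6,0],"twist":0},{"jaw":1,"linear":[1.77,-3.6,0],"twist":0},{"jaw":1,"linear":[1.77,-3.6,0],"twist":0},{"jaw":1,"linear":[1.77,-3.6,0],"twist":0},{"jaw":1,"linear":[1.77,-3.6,0],"twist":0},{"jaw":1,"linear":[1.77,-3.6,0],"twist":0},{"jaw":1,"linear":[0,0,0],"twist":0}]'
```

```text
time: 1.43
position: [0.354, -0.2624, 0.4191]
tool_rot: [0.999, -0.044, -0.0, -0.0]
ft_force: [0.3, 0.4, -0.5]
grip_width: 0.0867
grip_force: 0.0
time: 2.43
position: [0.5844, 0.1191, 0.4178]
tool_rot: [0.999, -0.04, 0.0, -0.002]
ft_force: [-0.2, -0.6, -0.6]
grip_width: 0.0873
grip_force: 0.0
```

```bash
python3 -m pendant '[{"jaw":1,"linear":[0,0,4],"twist":0},{"jaw":1,"linear":[0,0,4],"twist":0},{"jaw":1,"linear":[0,0,4],"twist":0},{"jaw":1,"linear":[0,0,4],"twist":0},{"jaw":1,"linear":[0,0,0],"twist":0},{"jaw":1,"linear":[0,0,0],"twist":0}]'
python3 - <<'E'
from m import *
c=cams.camera("wrist"); cv2.imwrite("pics/w1.png",c["color"]); P=cloud(c); np.save("w1.npy",P); M=masks(c["color"])
o=robot.get_obs(); p=np.array(o["position"]); T=R.from_quat(o["tool_rot"]); print(p, T.as_euler("xyz",degrees=True))
for k in ("yellow","red"):
    nn,lab,st,ce=cv2.connectedComponentsWithStats(M[k].astype(np.uint8))
    for i in range(1,nn):
        if st[i,4]>60:
            q=P[lab==i]; q=T.inv().apply(q-p)*100
            print(k,st[i],"tool cm",np.round(np.percentile(q,[3,50,97],axis=0),2).tolist())
E
```

```text
time: 2.93
position: [0.5804, 0.1128, 0.2575]
tool_rot: [0.999, -0.044, -0.003, 0.0]
ft_force: [0.2, -0.6, 1.1]
grip_width: 0.0867
grip_force: 0.0
[0.58262217 0.11282307 0.26024958] [ 1.79997371e+02 -1.96435747e-02 -4.99731118e+00]
red [400  99  23  23 469] tool cm [[5.86, 8.38, 18.07], [6.99, 9.38, 18.23], [8.08, 11.15, 20.51]]
red [446 100  14  27 291] tool cm [[5.81, 11.23, 12.96], [6.94, 11.7, 13.1], [8.02, 12.16, 13.25]]
red [542 203  21  20 351] tool cm [[-1.82, 19.62, 8.6], [-1.0, 19.79, 9.04], [-0.31, 20.43, 10.02]]
```

View pics/w1.png

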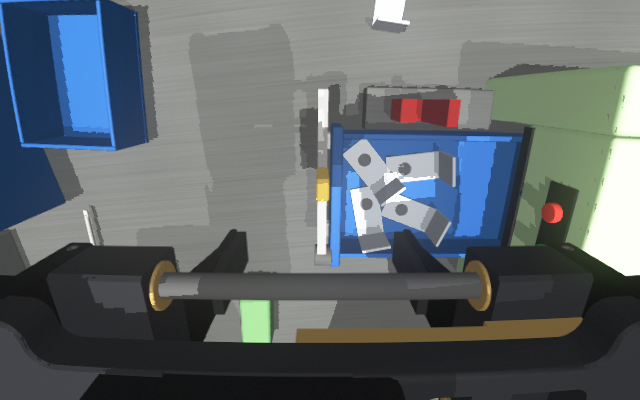

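The wrist view shows the yellow tab at (322,184), the bar as a vertical line at x≈323, the keeper lip at (412,111) and the back plate at (446,113).

Run:
```python
from m import *
im=cv2.imread("pics/w1.png"); P=np.load("w1.npy"); o=robot.get_obs(); p=np.array(o["position"]); T=R.from_quat(o["tool_rot"])
h=cv2.cvtColor(im,cv2.COLOR_BGR2HSV).astype(int)
print(p,h[184,322],h[176,322],h[195,322])
Q=T.inv().apply((P-p).reshape(-1,3)).reshape(P.shape)*100
reg=np.zeros(im.shape[:2],bool); reg[85:265,310:340]=1
t=reg&(h[...,0]>12)&(h[...,0]<35)&(h[...,1]>100)&(Q[...,2]<16)
b=reg&(abs(Q[...,2]-17.4)<.8)&(h[...,1]<60)
for n,m in(("tab",t),("bar",b)): print(n,m.sum(),np.round(np.percentile(Q[m],[2,50,98],axis=0),2).tolist())
```

```text
[0.58262217 0.11282307 0.26024958] [ 24 139 239] [ 21 123 145] [ 24 138 239]
tab 380 [[-0.92, -0.44, 12.17], [0.45, 0.11, 12.34], [1.15, 0.67, 15.74]]
bar 1446 [[-10.38, -0.54, 17.18], [1.41, 0.14, 17.38], [8.73, 0.99, 17.64]]
```

```bash
python3 - <<'E'
from m import *
P=np.load("w1.npy"); o=robot.get_obs(); p=np.array(o["position"]); T=R.from_quat(o["tool_rot"])
Q=T.inv().apply((P-p).reshape(-1,3))*100
s=(abs(Q[:,0])<2)&(Q[:,1]>2)&(Q[:,1]<7)&(Q[:,2]>6); print("highest z mm",(26.02-np.percentile(Q[s,2],[0.2,1,5]))*10)
E
python3 -m pendant '[{"jaw":1,"linear":[0.1,0.1,3],"twist":0},{"jaw":1,"linear":[0,0,3],"twist":0},{"jaw":1,"linear":[0,0,3],"twist":0},{"jaw":1,"linear":[0,0,2],"twist":0},{"jaw":1,"linear":[0,0,0],"twist":0},{"jaw":1,"linear":[0,0,0],"twist":0}]'
```

```text
highest z mm [83.56700177 82.80627985 81.69748471]
time: 3.48
position: [0.5849, 0.1119, 0.1517]
tool_rot: [0.999, -0.044, 0.002, -0.0]
ft_force: [-0.6, -0.0, 0.5]
grip_width: 0.0871
grip_force: 0.0
```

```bash
python3 -m pendant '[{"jaw":1,"linear":[0,0,1.6],"twist":0},{"jaw":1,"linear":[0,0,1.5],"twist":0},{"jaw":1,"linear":[0,0,0],"twist":0},{"jaw":0.3,"linear":[0,0,0],"twist":0},{"jaw":0.3,"linear":[0,0,0],"twist":0},{"jaw":0.3,"linear":[0,0,0],"twist":0},{"jaw":0.3,"linear":[0,0,0],"twist":0},{"jaw":0.3,"linear":[0,0,0],"twist":0}]' 25 && python3 -m pendant '[{"jaw":0,"linear":[0,0,0],"twist":0},{"jaw":0,"linear":[0,0,0],"twist":0},{"jaw":0,"linear":[0,0,0],"twist":0},{"jaw":0,"linear":[0,0,0],"twist":0},{"jaw":0,"linear":[0,0,0],"twist":0},{"jaw":0,"linear":[0,0,0],"twist":0}]' 25
```

```text
time: 4.15
position: [0.5836, 0.1121, 0.1195]
tool_rot: [0.999, -0.043, 0.001, -0.0]
ft_force: [-0.5, -0.2, -0.8]
grip_width: 0.0616
grip_force: 0.0
time: 4.65
position: [0.583, 0.112, 0.1185]
tool_rot: [0.999, -0.044, -0.0, 0.0]
ft_force: [-0.4, -0.6, 0.4]
grip_width: 0.0218
grip_force: 0.0
```

```bash
python3 -m pendant '[{"jaw":0,"linear":[0,0,0],"twist":0},{"jaw":0,"linear":[0,0,0],"twist":0},{"jaw":0,"linear":[0,0,0],"twist":0},{"jaw":0,"linear":[0,0,0],"twist":0}]' 25
```

```text
time: 4.98
position: [0.583, 0.1118, 0.1185]
tool_rot: [0.999, -0.044, -0.0, 0.0]
ft_force: [-0.1, -0.8, -0.3]
grip_width: 0.0116
grip_force: 25.0
```

```bash
python3 -m pendant '[{"jaw":0,"linear":[-0.12,0,-0.25],"twist":0},{"jaw":0,"linear":[-0.12,0,-0.24],"twist":0},{"jaw":0,"linear":[-0.13,0,-0.24],"twist":0},{"jaw":0,"linear":[-0.13,0,-0.24],"twist":0},{"jaw":0,"linear":[-0.14,0,-0.24],"twist":0},{"jaw":0,"linear":[-0.15,0,-0.23],"twist":0},{"jaw":0,"linear":[-0.15,0,-0.23],"twist":0},{"jaw":0,"linear":[-0.16,0,-0.23],"twist":0},{"jaw":0,"linear":[0,0,0],"twist":0},{"jaw":0,"linear":[0,0,0],"twist":0},{"jaw":0,"linear":[0,0,0],"twist":0}]' 25
python3 - <<'E'
from m import *
c=cams.camera("side"); cv2.imwrite("pics/s2.png",cv2.resize(c["color"][130:250,240:400],(800,600)))
P=cloud(c); d=P[...,:2]-np.array([.5415,.0197]); X=d@np.array([.9962,-.0868]); Y=d@np.array([.0868,.9962])
h=cv2.cvtColor(c["color"],cv2.COLOR_BGR2HSV).astype(int)
m=(h[...,1]<60)&(abs(Y-.1)<.02)&(X>-.09)&(X<.14)&(P[...,2]>.05)&(P[...,2]<.13)
for a in np.arange(-.08,.13,.02):
    s=m&(X>a)&(X<a+.02)
    if s.sum()>2: print(round(a+.01,2),s.sum(),np.round(np.percentile(P[s][:,2],[5,50,95])*1000))
E
```

```text
time: 5.9
position: [0.5724, 0.113, 0.138]
tool_rot: [0.999, -0.044, 0.0, -0.0]
ft_force: [3.4, -1.3, -2.8]
grip_width: 0.0121
grip_force: 25.0
-0.07 52 [70. 83. 88.]
-0.05 53 [70. 84. 91.]
-0.03 57 [73. 89. 97.]
-0.01 56 [ 77.  92. 100.]
0.01 59 [ 83.  97. 128.]
0.03 34 [ 86.  96. 106.]
0.05 52 [ 92. 103. 112.]
0.07 47 [ 95. 107. 117.]
0.09 58 [ 98. 113. 121.]
0.11 50 [102. 116. 124.]
```

View pics/s2.png

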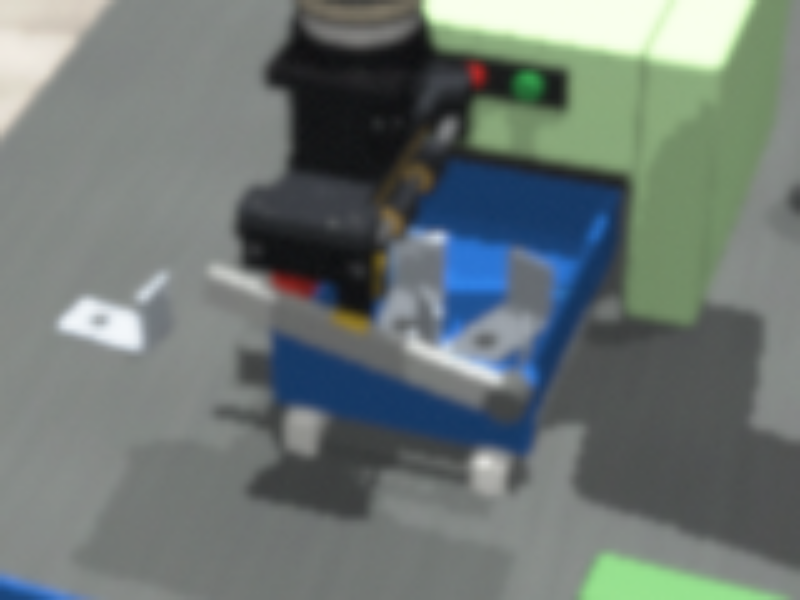

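Bar raised to about 0.19 rad. The picture shows it held by the tab at (350,320) with its free end up at (220,275). Now I push in.

```bash
python3 -m pendant '[{"jaw":0,"linear":[0,0.4,0],"twist":0},{"jaw":0,"linear":[0,0.8,0],"twist":0},{"jaw":0,"linear":[0,0.9,0],"twist":0},{"jaw":0,"linear":[0,0.9,0],"twist":0},{"jaw":0,"linear":[0,0.9,0],"twist":0},{"jaw":0,"linear":[0,0.9,0],"twist":0},{"jaw":0,"linear":[0,0.9,0],"twist":0},{"jaw":0,"linear":[0,0.8,0],"twist":0},{"jaw":0,"linear":[0,0.5,0],"twist":0},{"jaw":0,"linear":[0,0.3,0],"twist":0},{"jaw":0,"linear":[0,0,0],"twist":0},{"jaw":0,"linear":[0,0,0],"twist":0}]' 25
python3 - <<'E'
from m import *
for i in range(3):
    c=cams.camera("wrist")
cv2.imwrite("pics/w3.png",c["color"]); P=cloud(c); M=masks(c["color"])
o=robot.get_obs(); p=np.array(o["position"]); T=R.from_quat(o["tool_rot"]); print(p)
Q=T.inv().apply((P-p).reshape(-1,3)).reshape(P.shape)*100
nn,lab,st,ce=cv2.connectedComponentsWithStats(M["red"].astype(np.uint8))
for i in range(1,nn):
    if st[i,4]>60: print(st[i],"tool cm",np.round(np.percentile(Q[lab==i],[3,50,97],axis=0),2).tolist())
E
```

```text
time: 6.95
position: [0.5656, 0.0395, 0.1376]
tool_rot: [0.999, -0.044, -0.0, 0.001]
ft_force: [2.7, -1.9, -1.0]
grip_width: 0.0117
grip_force: 25.0
[0.56571496 0.04019773 0.13760072]
[ 336   79   87   51 3339] tool cm [[6.92, 1.12, 0.74], [8.06, 3.87, 4.8], [9.11, 4.77, 8.2]]
```

View pics/w3.png

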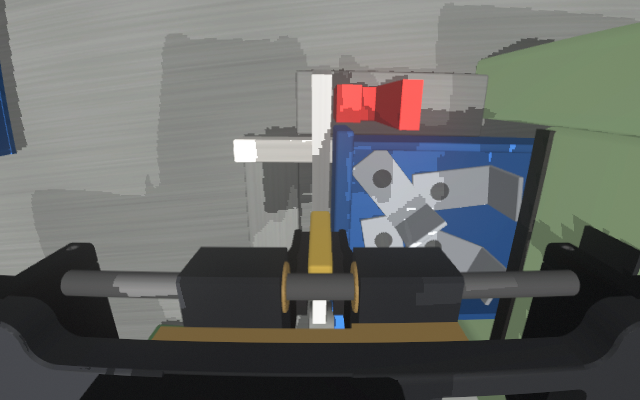

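The wrist view shows the bar at x≈321, just short of the keeper lip (345,103), with the plate at (411,103). There are about 33 mm to contact. I slow down from here.

```bash
python3 -m pendant '[{"jaw":0,"linear":[0,0.2,0],"twist":0},{"jaw":0,"linear":[0,0.2,0],"twist":0},{"jaw":0,"linear":[0,0.2,0],"twist":0},{"jaw":0,"linear":[0,0.2,0],"twist":0},{"jaw":0,"linear":[0,0.2,0],"twist":0},{"jaw":0,"linear":[0,0.2,0],"twist":0},{"jaw":0,"linear":[0,0.2,0],"twist":0},{"jaw":0,"linear":[0,0.2,0],"twist":0},{"jaw":0,"linear":[0,0.2,0],"twist":0},{"jaw":0,"linear":[0,0.2,0],"twist":0},{"jaw":0,"linear":[0,0,0],"twist":0},{"jaw":0,"linear":[0,0,0],"twist":0}]' 30
python3 -m pendant '[{"jaw":0,"linear":[0,0.1,0],"twist":0},{"jaw":0,"linear":[0,0.1,0],"twist":0},{"jaw":0,"linear":[0,0.1,0],"twist":0},{"jaw":0,"linear":[0,0.1,0],"twist":0},{"jaw":0,"linear":[0,0.1,0],"twist":0},{"jaw":0,"linear":[0,0,0],"twist":0},{"jaw":0,"linear":[0,0,0],"twist":0}]'
python3 - <<'E'
from m import *
for i in range(3):
    c=cams.camera("wrist")
cv2.imwrite("pics/w4.png",c["color"]); P=cloud(c)
o=robot.get_obs(); p=np.array(o["position"]); T=R.from_quat(o["tool_rot"]); print(p,o["ft_force"])
Q=T.inv().apply((P-p).reshape(-1,3)).reshape(P.shape)*100
m=masks(c["color"])["red"]; s=m&(Q[...,2]<1.5)
print("plate top y",np.round(np.percentile(Q[s],[2,50,98],axis=0),2).tolist())
E
```

```text
time: 8.1
position: [0.564, 0.0225, 0.1376]
tool_rot: [0.999, -0.044, 0.0, -0.002]
ft_force: [4.3, 6.9, -1.1]
grip_width: 0.0118
grip_force: 30.0
time: 8.68
position: [0.5636, 0.0177, 0.1376]
tool_rot: [0.999, -0.044, 0.0, -0.002]
ft_force: [4.4, 9.0, -1.9]
grip_width: 0.0118
grip_force: 30.0
[0.56352662 0.01769257 0.13755191] [ 4.85489999  7.53477649 -1.58160326]
plate top y [[6.86, 1.61, 0.63], [8.07, 2.09, 0.82], [9.16, 2.6, 0.99]]
```

```bash
python3 -m pendant '[{"jaw":0,"linear":[0,0.08,0],"twist":0},{"jaw":0,"linear":[0,0.08,0],"twist":0},{"jaw":0,"linear":[0,0.08,0],"twist":0},{"jaw":0,"linear":[0,0.08,0],"twist":0},{"jaw":0,"linear":[0,0.08,0],"twist":0},{"jaw":0,"linear":[0,0.08,0],"twist":0},{"jaw":0,"linear":[0,0.08,0],"twist":0},{"jaw":0,"linear":[0,0,0],"twist":0},{"jaw":0,"linear":[0,0,0],"twist":0},{"jaw":0,"linear":[0,0,0],"twist":0}]'
python3 - <<'E'
from m import *
for i in range(4):
    c=cams.camera("wrist"); o=robot.get_obs(); print(np.round(o["position"],4),np.round(o["ft_force"],1))
P=cloud(c); p=np.array(o["position"]); T=R.from_quat(o["tool_rot"])
Q=T.inv().apply((P-p).reshape(-1,3)).reshape(P.shape)*100
m=masks(c["color"])["red"]; s=m&(Q[...,2]<1.5)
print("plate top y",np.round(np.percentile(Q[s],[2,50,98],axis=0),2).tolist())
E
```

```text
time: 9.67
position: [0.563, 0.0125, 0.1376]
tool_rot: [0.999, -0.044, 0.0, -0.002]
ft_force: [3.6, 8.9, -1.1]
grip_width: 0.0117
grip_force: 30.0
[0.563  0.0124 0.1375] [ 4.5  9.1 -1.1]
[0.5631 0.0124 0.1376] [ 5.8  8.7 -1.3]
[0.563  0.0125 0.1376] [ 4.3  8.7 -0.7]
[0.5631 0.0125 0.1376] [ 5.3  8.4 -1.9]
plate top y [[-0.68, 1.08, -3.28], [7.97, 1.62, 0.82], [9.18, 9.62, 0.95]]
```

```bash
python3 -m pendant '[{"jaw":0,"linear":[0,0.05,0],"twist":0},{"jaw":0,"linear":[0,0.05,0],"twist":0},{"jaw":0,"linear":[0,0.05,0],"twist":0},{"jaw":0,"linear":[0,0.05,0],"twist":0},{"jaw":0,"linear":[0,0.05,0],"twist":0},{"jaw":0,"linear":[0,0,0],"twist":0},{"jaw":0,"linear":[0,0,0],"twist":0},{"jaw":0,"linear":[0,0,0],"twist":0}]'
python3 -m pendant '[{"jaw":0,"linear":[0,0.05,0],"twist":0},{"jaw":0,"linear":[0,0.05,0],"twist":0},{"jaw":0,"linear":[0,0,0],"twist":0},{"jaw":0,"linear":[0,0,0],"twist":0},{"jaw":0,"linear":[0,0,0],"twist":0}]'
python3 - <<'E'
from m import *
for i in range(4):
    c=cams.camera("wrist"); o=robot.get_obs(); print(np.round(o["position"],4),np.round(o["ft_force"],1))
E
```

```text
time: 10.53
position: [0.5628, 0.0102, 0.1375]
tool_rot: [0.999, -0.044, 0.0, -0.002]
ft_force: [5.8, 8.2, -1.5]
grip_width: 0.012
grip_force: 30.0
time: 10.95
position: [0.5627, 0.0092, 0.1376]
tool_rot: [0.999, -0.044, 0.0, -0.002]
ft_force: [5.0, 9.7, -0.5]
grip_width: 0.0113
grip_force: 30.0
[0.5628 0.0092 0.1376] [ 4.3  9.2 -1. ]
[0.5627 0.0092 0.1375] [ 4.5  9.3 -1. ]
[0.5627 0.0092 0.1375] [ 4.2 10.  -1.4]
[0.5627 0.0092 0.1375] [ 5.3  9.8 -0.3]
```

```bash
python3 -m pendant '[{"jaw":0,"linear":[0,0.05,0],"twist":0},{"jaw":0,"linear":[0,0.05,0],"twist":0},{"jaw":0,"linear":[0,0,0],"twist":0},{"jaw":0,"linear":[0,0,0],"twist":0},{"jaw":0,"linear":[0,0,0],"twist":0}]' | sed -n 2,4p
python3 - <<'E'
from m import *
for i in range(4):
    c=cams.camera("wrist"); o=robot.get_obs(); print(np.round(o["position"],4),np.round(o["ft_force"],1))
P=cloud(c); p=np.array(o["position"]); T=R.from_quat(o["tool_rot"])
Q=T.inv().apply((P-p).reshape(-1,3)).reshape(P.shape)*100
m=masks(c["color"])["red"]; s=m&(Q[...,2]<1.5)&(Q[...,0]>6)&(Q[...,1]<4)
print("plate top y",np.round(np.percentile(Q[s],[2,50,98],axis=0),2).tolist())
cv2.imwrite("pics/w5.png",cv2.resize(c["color"][40:240,240:500],(780,600)))
E
```

```text
position: [0.5627, 0.0083, 0.1376]
tool_rot: [0.999, -0.044, 0.0, -0.002]
ft_force: [4.8, 9.7, -0.3]
[0.5626 0.0083 0.1375] [ 5.  10.  -0.5]
[0.5627 0.0083 0.1375] [ 4.7  9.7 -0.4]
[0.5626 0.0083 0.1376] [ 4.9  9.6 -1.2]
[0.5626 0.0083 0.1375] [ 4.6  9.4 -0.4]
plate top y [[6.91, 0.67, 0.68], [8.11, 1.15, 0.82], [9.18, 1.63, 0.97]]
```

View pics/w5.png

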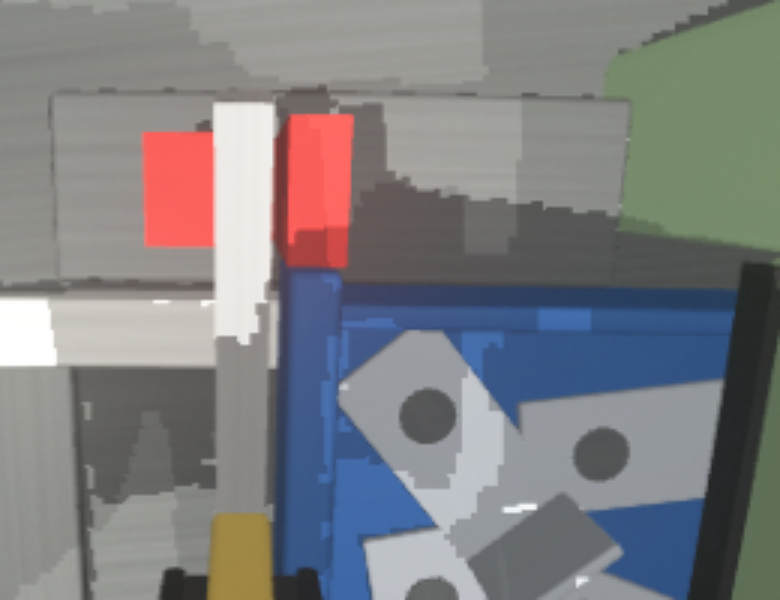

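The crop shows the bar (x 215–275) past the lip (145–215) and almost at the plate face (278–290), with about 1.5 mm left. I feel on in small steps.

```bash
python3 -m pendant '[{"jaw":0,"linear":[0,0.04,0],"twist":0},{"jaw":0,"linear":[0,0.04,0],"twist":0},{"jaw":0,"linear":[0,0,0],"twist":0},{"jaw":0,"linear":[0,0,0],"twist":0},{"jaw":0,"linear":[0,0,0],"twist":0}]' | sed -n 2,4p
python3 - <<'E'
from m import *
A=[]
for i in range(5):
    c=cams.camera("wrist"); o=robot.get_obs(); A.append(np.r_[o["position"],o["ft_force"]])
print(np.round(np.mean(A,0),4))
E
python3 -m pendant '[{"jaw":0,"linear":[0,0.04,0],"twist":0},{"jaw":0,"linear":[0,0.02,0],"twist":0},{"jaw":0,"linear":[0,0,0],"twist":0},{"jaw":0,"linear":[0,0,0],"twist":0},{"jaw":0,"linear":[0,0,0],"twist":0}]' | sed -n 2,4p
python3 - <<'E'
from m import *
A=[]
for i in range(5):
    c=cams.camera("wrist"); o=robot.get_obs(); A.append(np.r_[o["position"],o["ft_force"]])
print(np.round(np.mean(A,0),4))
E
```

```text
position: [0.5626, 0.0075, 0.1375]
tool_rot: [0.999, -0.044, 0.0, -0.003]
ft_force: [4.9, 10.3, 0.0]
[ 5.62600e-01  7.50000e-03  1.37500e-01  4.70190e+00  1.02153e+01
 -9.00900e-01]
position: [0.5625, 0.007, 0.1375]
tool_rot: [0.999, -0.044, 0.0, -0.003]
ft_force: [5.3, 10.0, 0.1]
[ 5.6250e-01  7.0000e-03  1.3750e-01  4.4417e+00  9.9363e+00 -4.1140e-01]
```

```bash
cat > r.py <<'E'
from m import *
A=[]
for i in range(5):
    c=cams.camera("wrist"); o=robot.get_obs(); A.append(np.r_[o["position"]*1000,o["ft_force"]])
print(np.round(np.mean(A,0),2))
E
python3 -m pendant '[{"jaw":0,"linear":[0,0.03,0],"twist":0},{"jaw":0,"linear":[0,0.03,0],"twist":0},{"jaw":0,"linear":[0,0,0],"twist":0},{"jaw":0,"linear":[0,0,0],"twist":0}]' | sed -n 2,4p; python3 r.py
python3 -m pendant '[{"jaw":0,"linear":[0,0.03,0],"twist":0},{"jaw":0,"linear":[0,0.03,0],"twist":0},{"jaw":0,"linear":[0,0,0],"twist":0},{"jaw":0,"linear":[0,0,0],"twist":0}]' | sed -n 2,4p; python3 r.py
```

```text
position: [0.5625, 0.0064, 0.1376]
tool_rot: [0.999, -0.044, 0.0, -0.003]
ft_force: [5.1, 9.4, -0.5]
[562.46   6.42 137.54   5.2    9.84  -0.63]
position: [0.5624, 0.006, 0.1375]
tool_rot: [0.999, -0.044, 0.0, -0.003]
ft_force: [4.6, 11.5, -0.5]
[562.42   5.98 137.54   5.32  10.31  -0.64]
```

```bash
python3 -m pendant '[{"jaw":0,"linear":[0,0.03,0],"twist":0},{"jaw":0,"linear":[0,0.03,0],"twist":0},{"jaw":0,"linear":[0,0,0],"twist":0},{"jaw":0,"linear":[0,0,0],"twist":0}]' | sed -n 2,4p; python3 r.py
python3 -c "
from m import *
c=cams.camera('wrist'); cv2.imwrite('pics/w6.png',cv2.resize(c['color'][60:140,260:380],(780,520),interpolation=cv2.INTER_NEAREST))"
```

```text
position: [0.5624, 0.0059, 0.1375]
tool_rot: [0.999, -0.044, 0.0, -0.003]
ft_force: [5.3, 12.6, -0.3]
[562.41   5.93 137.54   5.09  12.    -0.83]
```

View pics/w6.png

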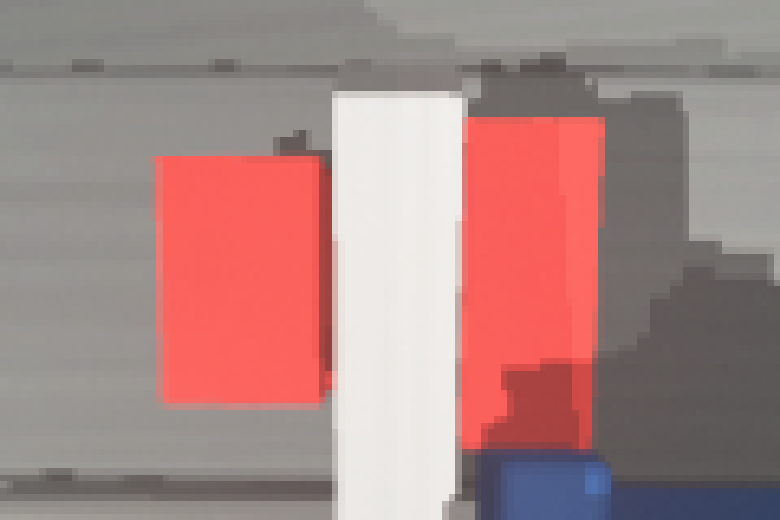

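Contact: y stalled at 5.93 mm while the force rose by about 2 N. The picture shows the bar against the plate (x≈463) with the lip clear of it on the other side. I back off about 1.4 mm.

```bash
python3 -m pendant '[{"jaw":0,"linear":[0,-0.05,0],"twist":0},{"jaw":0,"linear":[0,-0.05,0],"twist":0},{"jaw":0,"linear":[0,-0.05,0],"twist":0},{"jaw":0,"linear":[0,-0.05,0],"twist":0},{"jaw":0,"linear":[0,0,0],"twist":0},{"jaw":0,"linear":[0,0,0],"twist":0},{"jaw":0,"linear":[0,0,0],"twist":0},{"jaw":0,"linear":[0,0,0],"twist":0}]' | sed -n 2,4p; python3 r.py
```

```text
position: [0.5624, 0.0063, 0.1375]
tool_rot: [0.999, -0.044, -0.0, -0.002]
ft_force: [4.5, 7.0, 0.8]
[562.46   6.36 137.53   4.53   7.25  -0.63]
```

```bash
python3 -m pendant '[{"jaw":0,"linear":[0,-0.05,0],"twist":0},{"jaw":0,"linear":[0,-0.06,0],"twist":0},{"jaw":0,"linear":[0,0,0],"twist":0},{"jaw":0,"linear":[0,0,0],"twist":0},{"jaw":0,"linear":[0,0,0],"twist":0}]' | sed -n 2,4p; python3 r.py
python3 -m pendant '[{"jaw":0,"linear":[0.16,0,0.23],"twist":0},{"jaw":0,"linear":[0.15,0,0.23],"twist":0},{"jaw":0,"linear":[0.15,0,0.23],"twist":0},{"jaw":0,"linear":[0.14,0,0.24],"twist":0},{"jaw":0,"linear":[0,0,0],"twist":0},{"jaw":0,"linear":[0,0,0],"twist":0}]' | sed -n 2,4p;  python3 r.py
```

```text
position: [0.5626, 0.0073, 0.1375]
tool_rot: [0.999, -0.044, 0.0, -0.002]
ft_force: [2.9, 6.7, -0.1]
[562.56   7.3  137.53   4.28   6.78  -0.92]
position: [0.5679, 0.0069, 0.1281]
tool_rot: [0.999, -0.044, -0.001, -0.002]
ft_force: [3.3, 7.5, 0.5]
[ 5.6785e+02  6.9300e+00  1.2811e+02  3.6100e+00  7.1000e+00 -3.2000e-01]
```

```bash
python3 -m pendant '[{"jaw":0,"linear":[0.13,0,0.24],"twist":0},{"jaw":0,"linear":[0.13,0,0.24],"twist":0},{"jaw":0,"linear":[0.06,0,0.12],"twist":0},{"jaw":0,"linear":[0,0,0],"twist":0},{"jaw":0,"linear":[0,0,0],"twist":0}]' | sed -n 2,4p; python3 r.py
python3 -m pendant '[{"jaw":0,"linear":[0.06,0,0.12],"twist":0},{"jaw":0,"linear":[0.12,0,0.24],"twist":0},{"jaw":0,"linear":[0,0,0],"twist":0},{"jaw":0,"linear":[0,0,0],"twist":0}]' | sed -n 2,4p;  python3 r.py
python3 -c "
from m import *
c=cams.camera('side'); cv2.imwrite('pics/s7.png',cv2.resize(c['color'][130:230,260:400],(784,560)))"
```

```text
position: [0.5707, 0.0067, 0.122]
tool_rot: [0.999, -0.044, -0.001, -0.002]
ft_force: [1.5, 6.8, 0.2]
[ 5.7069e+02  6.7100e+00  1.2202e+02  3.5800e+00  6.5900e+00 -2.0000e-01]
position: [0.572, 0.0066, 0.1188]
tool_rot: [0.999, -0.044, -0.002, -0.002]
ft_force: [2.1, 7.1, 2.5]
[572.     6.66 118.8    1.78   6.96   2.79]
```

View pics/s7.png

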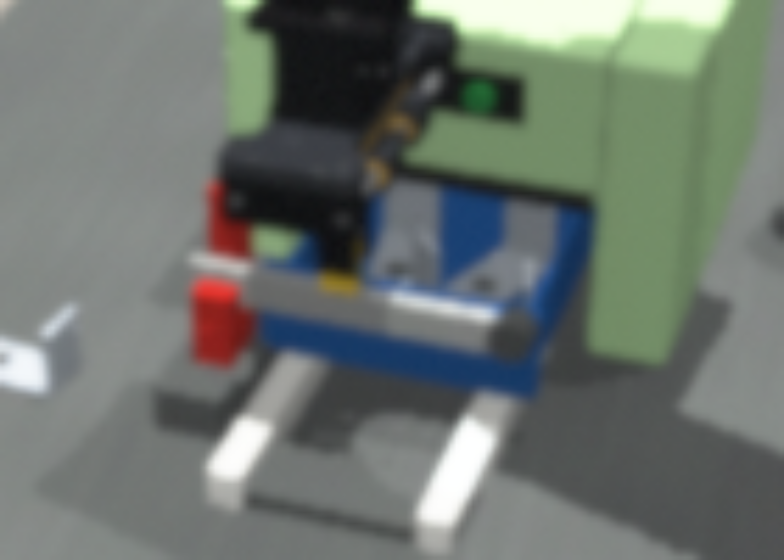

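The crop shows the bar lying level behind the lip at (215,270), and TCP z is back at its starting 118.5 mm level. I open the jaw.

```bash
python3 -m pendant '[{"jaw":0.18,"linear":[0,0,0],"twist":0},{"jaw":0.22,"linear":[0,0,0],"twist":0},{"jaw":0.26,"linear":[0,0,0],"twist":0},{"jaw":0.3,"linear":[0,0,0],"twist":0},{"jaw":0.4,"linear":[0,0,0],"twist":0},{"jaw":0.4,"linear":[0,0,0],"twist":0},{"jaw":0.4,"linear":[0,0,0],"twist":0},{"jaw":0.4,"linear":[0,0,0],"twist":0}]' 3; python3 r.py
python3 - <<'E'
from m import *
c=cams.camera("side"); cv2.imwrite("pics/s8.png",c["color"])
P=cloud(c); d=P[...,:2]-np.array([.5415,.0197]); X=d@np.array([.9962,-.0868]); Y=d@np.array([.0868,.9962])
h=cv2.cvtColor(c["color"],cv2.COLOR_BGR2HSV).astype(int)
m=(h[...,1]<60)&(abs(Y+.005)<.02)&(X>-.09)&(X<.14)&(P[...,2]>.05)&(P[...,2]<.13)
for a in np.arange(-.08,.13,.02):
    s=m&(X>a)&(X<a+.02)
    if s.sum()>2: print(round(a+.01,2),s.sum(),np.round(np.percentile(P[s][:,2],[5,50,95])*1000),np.round(np.median(Y[s])*1000,1))
E
```

```text
time: 19.2
position: [0.5734, 0.004, 0.1185]
tool_rot: [0.999, -0.044, -0.0, 0.0]
ft_force: [-0.3, 0.5, 0.5]
grip_width: 0.0338
grip_force: 0.0
[ 5.7351e+02  4.1300e+00  1.1859e+02 -1.6000e-01 -9.0000e-02 -2.0000e-02]
-0.07 45 [70. 83. 90.] -1.5
-0.05 47 [66. 81. 88.] -4.6
-0.03 49 [67. 80. 89.] -4.3
-0.01 50 [66. 81. 88.] -5.7
0.01 45 [69. 80. 88.] -4.1
0.03 49 [ 68.  81. 120.] -3.6
0.05 42 [67. 80. 90.] -5.5
0.07 44 [68. 79. 89.] -5.2
0.09 32 [68. 83. 90.] -6.6
0.11 21 [80. 86. 89.] -7.6
0.13 6 [76. 84. 85.] -5.6
```

```bash
python3 -m pendant '[{"jaw":0.4,"linear":[0,0,-0.5],"twist":0},{"jaw":0.4,"linear":[0,0,-1],"twist":0},{"jaw":0.4,"linear":[0,0,-2],"twist":0},{"jaw":0.4,"linear":[0,0,-3],"twist":0},{"jaw":0.4,"linear":[0,0,-4],"twist":0},{"jaw":0.4,"linear":[0,0,-4],"twist":0},{"jaw":0.4,"linear":[0,0,0],"twist":0},{"jaw":0.4,"linear":[0,0,0],"twist":0},{"jaw":0.4,"linear":[0,0,0],"twist":0}]'; python3 r.py
python3 -c "
from m import *
a=cams.camera('side')['color'][130:230,260:400]; b=cams.camera('wrist')['color']
cv2.imwrite('pics/f9.png',np.vstack([cv2.resize(a,(420,300)),cv2.resize(b,(420,263))]))"
```

```text
time: 20.25
position: [0.5731, 0.0043, 0.2642]
tool_rot: [0.999, -0.043, 0.0, 0.0]
ft_force: [0.3, -0.1, -1.3]
grip_width: 0.0348
grip_force: 0.0
[ 5.7252e+02  4.4300e+00  2.6233e+02  1.4000e-01 -3.8000e-01 -3.5000e-01]
```

View pics/f9.png

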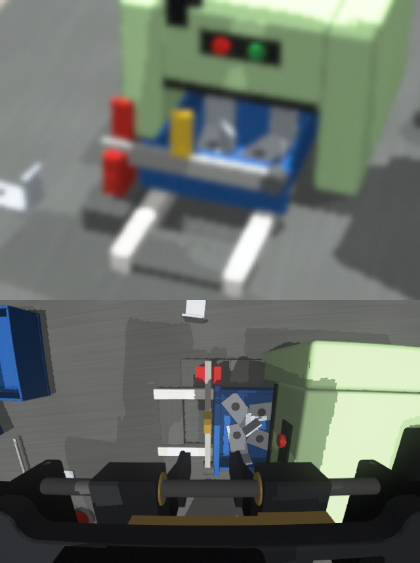

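The bar sits level in the notch between the lip (115,170) and the plate (122,118), and the gripper is clear of it above.

```bash
python3 -c "
from rig import robot
print(robot.hand_in())"
```

```text
the job is handed in; nothing more can be done
None
```

The tray is home with the latch bar down level in the keeper's notch, and the gripper is clear. I felt the back plate with about 2 N and handed the job in at about 20 s; no verdict was returned.

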